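# Clamp a stack of edging strips in the bench strip clamp

## Robot

A 6-joint arm with a two-finger parallel gripper is mounted at the origin on the work surface; the furniture and walls round the work are solid. World frame = base frame: x ahead of the robot, y to its left, z up, the work surface at z = 0. Lengths are in m, angles in rad, forces in N, time in s.
With the tool pointing down it reaches from about 0.35 to 0.975 m from the base axis. Payload 4.9 kg.
Tool frame: the origin (TCP) lies midway between the tips of the shut fingers; the grasp point (between the pads) lies 19 mm behind it; z points along the fingers, y is the direction in which the jaws open and shut (so a half turn about z gives the same grasp; the last joint's range is limited). The gripper opens to 85 mm and grips with 20 to 120 N. Pads are 22 mm wide; open, the fingers measure 114 mm over their backs; the gripper's body (76 mm by 85 mm) begins 54 mm behind the grasp point. The pads swing forward as they close: fully open they stand 13 mm farther back than shut.
Start: joints at [-1.226, 0.053, 1.613, -0, 1.476, -0.119], TCP at [0.28, -0.559, 0.231] pointing down, gripper open.
Joint ranges: [-3.01, 3.01], [-1.01, 2.22], [0.06, 2.58], [-1.02, 4.17], [0.09, 2.62], [-3.14, 3.14]. Speed limits (rad/s): [2.57, 2.57, 3.14, 3.14, 3.14, 3.14].

## Interface

Orientations are given as a unit quaternion [w, x, y, z].
In Python, from plant import manip, cams gives the robot as it stands.
- The arm moves only by the tool jog_arm, never from a script. Its argument "targets" is a list of rows, each a list of 4 numbers: the shift along the tool's x, y, z in m, then the turn about the tool's z in degrees. A call has 1 to 5 rows; each row is the pose to reach, as a shift and turn from the pose commanded when the call began, along the tool's axes at that moment; what a row does not reach only later rows make up. A row lasts 1/12 s, in which the tool goes at most 41.7 mm and 7.16 degrees, less where a joint would pass 70% of its speed; a pose out of reach is approached as far as the arm can. A call with a gripper value outside its range is refused whole. "fingers" is the opening, from 0 (shut) to 1 (fully open), set as the call begins (left out, the last holds). The fingers move at their own pace and stop on an object; the grip force is fixed at half the most. Time passes only in rows, so rows that repeat a pose let the fingers close. It gives the time, the measured TCP pose, the force and the opening at its end, in the units of the state.
- manip.state(): the state, without advancing time (a new reading comes with each control period).
- cams.grab_frame(name): name is "scene" or "top" or "wrist"; returns the picture (384x512x3 uint8, red, green, blue); there is no depth.
- cams.get_calibration(name): a dict with "camera_matrix" (3x3 intrinsics, pixels), "cam_to_world" (4x4, takes a point from camera to world coordinates). Camera axes: x right, y up, looking along -z (the intrinsics and any distortion apply to the point x, -y, -z); pixel columns grow to the right and rows downward; lengths in m; the calibration is good to about 2 mm. A picture is of the moment at which its call begins: read the wrist's pose just before it. get_calibration takes no time and is no camera call; for the wrist camera it gives the pose at the moment of the call.
- manip.job_done(): hands the job in, once; it reports no verdict.
The state is a dict: "time": time; "joint_pos": joint angles; "joint_vel": joint speeds; "joint_efforts": joint torques, N m; "tool_pos": TCP position; "tool_rot": TCP orientation; "contact_force": force on the tool from outside, world axes, zero at the start; "ft_torque": the same for the moment, N m; "gripper_width": opening from 0.0 (shut) to 1.0 (fully open).
Only numpy, scipy, OpenCV 4.12 (cv2) and the standard library are available. Lean on these libraries where they do the work, as an engineer would, in place of code of your own. Each camera call takes 0.05 s, during which the arm holds its last target. There are 200 camera calls.

## Task

Clamp the loose stack of edging strips in the strip clamp: first push the stack back until its long side lies flat against the rail, then hold the jaw's red release button down while sliding the jaw along the rail until the stack is snug between jaw and fence, and let the button come up so that the jaw is locked. Then lift the latch bar over the jaw's keeper and let it drop fully into the notch. Leave the glue bottle, the tape and the mug where they stand, and take the hand away.

Things in the scene. Friction and masses are not known exactly. Their poses are not given: they have to be found in the camera images.
- jig: Fixed strip clamp. Origin on the table at the foot of the rail's front face, midway along it; +x into the rail (away from the robot), +y along the rail towards the grey fence, z up. Aluminium rail x 0 to 45, y -180 to 180, top z 26 mm. Fence's clamping face at y = +130, x -50 to 0, 24 mm high. The stack belongs in the corner of rail face and fence; the blue jaw closes on it from the -y side.
- strips_mid (a point): Middle (half-way up, 6.5 mm) of the stack of white and grey edging strips, 20 mm wide (x), 125 mm long (y), 13 mm high, 0.12 kg, loose on the table in front of the rail, between fence and jaw, a little askew. Its long axis is its y. Seated, its middle is 10 mm in front of the rail face and 62.5 mm from the fence face.
- jaw (a joint): Position of the jaw along the rail, m: 0 = fully open (its clamping face 240 mm from the fence's), growing towards the fence; 0.115 = stack snug between jaw and fence. Range 0 to 0.13. A brake locks it (it holds over 30 N) unless the release button is pressed; released it slides with about 1 N and stays where it is left.
- release (a joint): Red release button in the jaw, m pressed down: about 0 when up (jaw locked), full travel 0.006; the brake eases as it goes down and is off from 0.003 (half-way), so hold it at 0.004 or more. It moves at once and firms up to about 8 N half-way, 9 N fully down.
- button_top (a point): Centre of the red button's top: cap 34 mm (across the rail) x 36 mm (along it), 49 mm above the table when up, jaw top round it 40 mm. Rides with the jaw, 34 mm behind its clamping face, 24 mm behind the rail's front face. 3 mm from the cap on its fence side stands a blue thumb stop, 8 mm thick, top at 58 mm: a fingertip on the button can push the jaw along against it.
- latch_swivel (a joint): Swing of the latch bar about its upright pin on the fence, rad: 0 = along the rail, over the keeper notch; grows as it is swung out towards the robot (start 1.1 to 1.4). Light friction, stays where it is left.
- latch_bar (a joint): Lift of the latch bar about its level pin, rad: 0 = level, lying in the notch; grows as its free end rises (stop at 0.9); hangs at -0.03 when swung out. It falls by its own weight (about 1 N at the fin).
- latch_pivot (a point): Crossing of the latch bar's upright and level pins, on the fence, 29 mm above the table, 12 mm in front of the rail face and 18 mm beyond the fence's clamping face.
- latch_fin (a point): Centre of the black upright grip fin on the steel latch bar: fin 12 mm thick, 30 mm long (along the bar), 26 mm high, from 34 to 60 mm above the table when the bar is level; 105 mm from the pivot along the bar. Bar 12 mm wide, 10 mm high, its underside 24 mm above the table when level, end 174 mm from the pivot.
- keeper_notch (a point): Middle of the keeper notch's floor on the jaw, 24 mm above the table. Notch 20 mm wide across the bar, open along the rail, between a steel horn on the robot's side and the jaw's body, both 16 mm above the floor; 10 mm behind the clamping face, 153 mm from the pivot when the stack is clamped. The bar passes over the horn only if lifted by more than about 0.11 rad.
- glue_bottle: Blue and white glue bottle, 140 mm tall, standing to the right; leave alone.
- masking_tape: Roll of masking tape, 104 mm across, 25 mm high, lying in front on the right; leave alone.
- mug: Striped mug, 83 mm across, 95 mm tall, at the left; leave alone.

How it is judged:
On the way, in this order (a step that is already met when the one before it is completed fails the run):
1. the stack lies flat against the rail's front face (x of strips_mid in the frame of jig above -0.0135 m and angle between the y axis of strips_mid and the y axis of jig, either way round below 0.05 rad), for 0.1 s.
2. with the release button held down, the jaw is slid to within 10 mm of snug (value of joint release above 0.002 m and value of joint jaw above 0.105 m), for 0.05 s.
3. the button is up again and the stack is snug between jaw and fence, flat against the rail (value of joint release below 0.001 m and value of joint jaw above 0.112 m and x of strips_mid in the frame of jig above -0.0135 m and y of strips_mid in the frame of jig above 0.0635 m), for 0.2 s.
4. the latch bar is held lifted above the keeper (value of joint latch_bar above 0.05 rad and value of joint latch_swivel below 0.15 rad), for 0.05 s.
At the end, for the whole second after the job is handed in: The stack lies flat against the rail (within 3.5 mm, 0.05 rad), snug between fence and jaw (at most 3 mm of play: jaw at 0.112 to 0.118 m), the button is up, and the latch bar lies in the keeper notch (lift within 0.02, swing within 0.045 rad of 0), all at rest (all of step 3 and value of joint latch_bar between -0.02 and 0.02 rad and value of joint latch_swivel between -0.045 and 0.045 rad and value of joint jaw below 0.118 m and x of strips_mid in the frame of jig below -0.006 m and angle between the y axis of strips_mid and the y axis of jig, either way round below 0.05 rad and height (world z) of strips_mid below 0.01 m and velocity of joint jaw below 0.005 m/s and velocity of joint latch_bar below 0.05 rad/s); the robot touches nothing.
It fails at once if the glue bottle, tape or mug is moved more than 30 mm (distance of any of glue_bottle, masking_tape, mug from where it was at the start of the episode above 0.03 m).
It also fails if it takes over 64 s, if anything falls off the work surface, if the arm or the gripper's body presses on something with over 40 N, if the wrist force passes 120 N, or if a joint passes its speed limit or range.

## Working session

There is one attempt and no reset: what is moved stays moved. The work goes in short steps, Python scripts to look and compute and a tool call to move; the robot and the scene stay as the last step left them, time stands still between calls to the robot, and variables do not carry over. Pictures are saved under pics/ and viewed, about 8 in all and at most 12, crops included, and the job is handed in when it is done.

Besides the shell and the picture viewer there is one more tool, called after "Emit:" as name(argument=value, ...), one argument or row to a line, values as JSON. jog_arm: Moves the arm, as the interface text tells. Its arguments: {"type":"object","properties":{"targets":{"type":"array"},"fingers":{"type":"number"}},"required":["targets"]}

```bash
mkdir -p pics; ls
python3 - <<'E'
from plant import manip, cams
import cv2,numpy as np
print(manip.state())
for n in ["scene","top"]:
    im=cams.grab_frame(n); cv2.imwrite(f"pics/{n}0.png",im[:,:,::-1])
    c=cams.get_calibration(n); print(n,{k:(np.round(v,4).tolist() if not isinstance(v,str) else v) for k,v in c.items()})
a=cv2.imread("pics/scene0.png");b=cv2.imread("pics/top0.png")
cv2.imwrite("pics/top0x.png",cv2.resize(b,(800,600),interpolation=cv2.INTER_CUBIC))
E
```

```text
pics
{'time': 0.0, 'joint_pos': array([-1.22601381e+00,  5.33065204e-02,  1.61429854e+00, -2.44071396e-05,
        1.47601655e+00, -1.18983626e-01]), 'joint_vel': array([ 2.99147785e-04, -2.83967629e-05, -3.10201995e-04,  2.48996345e-04,
        6.77897625e-04, -1.43954372e-03]), 'joint_efforts': array([-3.66947988e-04, -3.93673968e+01, -3.70179319e+01, -1.62128558e-04,
        6.90528075e-03, -7.53243739e-06]), 'tool_pos': array([ 0.27936371, -0.558385  ,  0.23009153]), 'tool_rot': array([-1.00664740e-03,  9.73234602e-01,  2.29811621e-01, -1.26360732e-04]), 'contact_force': array([-0.02844651, -0.66121011, -0.12272463]), 'ft_torque': array([0.01376845, 0.02487573, 0.02386037]), 'gripper_width': 0.9956243157180941}
scene {'camera_matrix': [[352.0332, 0.0, 250.8496], [0.0, 352.0332, 193.2575], [0.0, 0.0, 1.0]], 'cam_to_world': [[-0.7535, 0.4868, -0.4419, -0.0022], [-0.6573, -0.545, 0.5204, 0.7391], [0.0125, 0.6826, 0.7306, 0.8913], [0.0, 0.0, 0.0, 1.0]]}
top {'camera_matrix': [[348.8335, 0.0, 258.2112], [0.0, 348.8335, 188.416], [0.0, 0.0, 1.0]], 'cam_to_world': [[-0.0285, 0.9974, -0.0662, 0.412], [-0.9995, -0.0295, -0.0132, 0.1236], [-0.0151, 0.0658, 0.9977, 1.2196], [0.0, 0.0, 0.0, 1.0]]}
```

View pics/top0x.png

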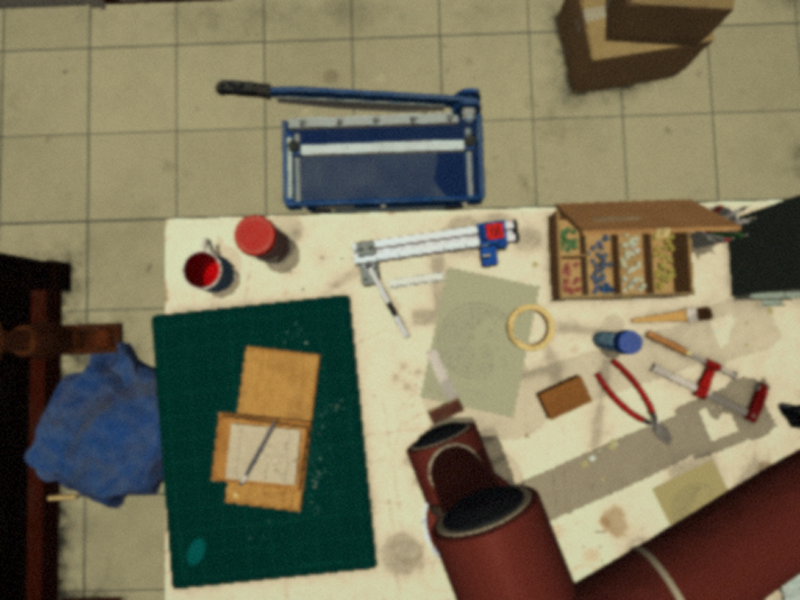

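View pics/scene0.png

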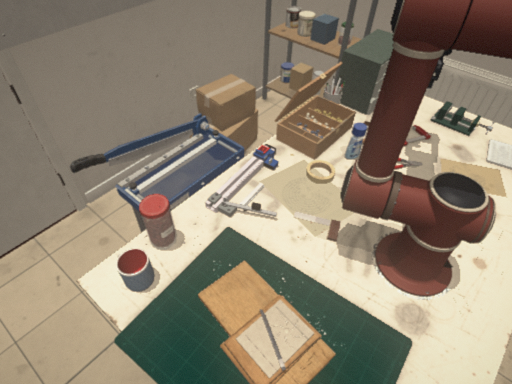

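The top view shows the rail from about (355,250) to (518,230) in the zoomed picture. The red button is at (493,231), the white stack runs (390,283) to (442,277), and the latch bar is swung out from (365,265) to (405,335). The mug, tape and bottle are all clear of it.

```bash
cat > h.py <<'E'
from plant import manip, cams
import cv2,numpy as np
from scipy.spatial.transform import Rotation as R
def ray(c,uv):
    K=np.array(c["camera_matrix"]);T=np.array(c["cam_to_world"])
    d=np.linalg.inv(K)@np.r_[uv,1.]; d=np.array([d[0],-d[1],-d[2]])
    return T[:3,3],T[:3,:3]@d
def onz(c,uv,z):
    o,d=ray(c,uv); return o+d*(z-o[2])/d[2]
def proj(c,p):
    K=np.array(c["camera_matrix"]);T=np.array(c["cam_to_world"])
    q=T[:3,:3].T@(np.array(p)-T[:3,3]); q=K@np.array([q[0],-q[1],-q[2]]); return q[:2]/q[2]
def tool(s=None):
    s=s or manip.state(); w,x,y,z=s["tool_rot"]; return np.array(s["tool_pos"]),R.from_quat([x,y,z,w])
def delta(p,yaw=None):
    "shift in tool axes to reach world p; turn (deg) to bring tool x axis to world yaw"
    t,r=tool(); d=r.inv().apply(np.array(p)-t); M=r.as_matrix()
    cur=np.degrees(np.arctan2(M[1,0],M[0,0])); out=[*np.round(d,4),'yaw',round(cur,1)]
    if yaw is not None:
        k=-((yaw-cur+180)%360-180); out+=['turn',round(k,1)]
    return out
E
python3 - <<'E'
from h import *
c=cams.get_calibration("top")
k=1/1.5625
for n,u,z in [("btn",(493,231),.049),("railL_front",(377,263),.026),("railR_front",(478,250),.026),("stackL",(391,284),.013),("stackR",(442,278),.013),("pivot",(366,268),.029),("barend",(405,334),.03),("fin",(390,308),.055),("tape",(530,327),.025),("bottle",(628,342),.14),("mug",(204,271),.09)]:
    print(n,np.round(onz(c,(u[0]*k,u[1]*k),z),3))
t,r=tool();print(r.as_matrix().round(3))
w=cams.get_calibration("wrist");T=np.array(w["cam_to_world"]);print((r.as_matrix().T@(T[:3,3]-t)).round(3),(r.as_matrix().T@T[:3,:3]).round(3),np.array(w["camera_matrix"]).round(0).tolist())
E
```

```text
btn [ 0.621 -0.059  0.049]
railL_front [0.562 0.196 0.026]
railR_front [ 0.584 -0.027  0.026]
stackL [0.516 0.167 0.013]
stackR [0.526 0.053 0.013]
pivot [0.552 0.22  0.029]
barend [0.405 0.138 0.03 ]
fin [0.461 0.169 0.055]
tape [ 0.412 -0.134  0.025]
bottle [ 0.377 -0.3    0.14 ]
mug [0.548 0.555 0.09 ]
[[ 0.894  0.447 -0.001]
 [ 0.447 -0.894  0.002]
 [ 0.    -0.002 -1.   ]]
[ 0.074  0.    -0.143] [[-0.     0.958  0.288]
 [ 1.     0.     0.001]
 [ 0.     0.288 -0.958]] [[271.0, 0.0, 253.0], [0.0, 271.0, 193.0], [0.0, 0.0, 1.0]]
```

Emit:
jog_arm(
  targets=[
    [0.027,-0.03,-0.004,0],
    [0.054,-0.06,-0.008,0],
    [0.081,-0.09,-0.012,0],
    [0.108,-0.12,-0.016,0],
    [0.135,-0.15,-0.02,0],
  ],
)

```text
time: 0.52
tool_pos: [0.3331, -0.3624, 0.2507]
tool_rot: [-0.001, 0.973, 0.229, -0.0]
contact_force: [-0.1, -0.4, 0.4]
gripper_width: 0.998
```

Emit:
jog_arm(
  targets=[
    [0.027,-0.03,0,0],
    [0.054,-0.06,0,0],
    [0.081,-0.09,0,0],
    [0.108,-0.12,0,0],
    [0.135,-0.15,0,0],
  ],
)

```text
time: 0.93
tool_pos: [0.3867, -0.1679, 0.2509]
tool_rot: [-0.0, 0.973, 0.23, 0.0]
contact_force: [1.5, -0.8, -0.3]
gripper_width: 0.999
```

Emit:
jog_arm(
  targets=[
    [0.027,-0.03,0,0],
    [0.054,-0.06,0,4],
    [0.081,-0.09,0,9],
    [0.108,-0.12,0.01,15],
    [0.135,-0.15,0.02,20],
  ],
)

```text
time: 1.35
tool_pos: [0.4395, 0.0213, 0.233]
tool_rot: [0.0, 0.998, 0.057, 0.001]
contact_force: [0.7, -0.6, 0.2]
gripper_width: 0.996
```

Run:
```python
from h import *
import pickle
c=cams.get_calibration("wrist"); im=cams.grab_frame("wrist")
pickle.dump(c,open("w1.pkl","wb")); cv2.imwrite("pics/w1.png",im[:,:,::-1])
cv2.imwrite("pics/w1x.png",cv2.resize(im[:,:,::-1],(800,600),interpolation=cv2.INTER_CUBIC))
```

```text
(no output)
```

View pics/w1x.png

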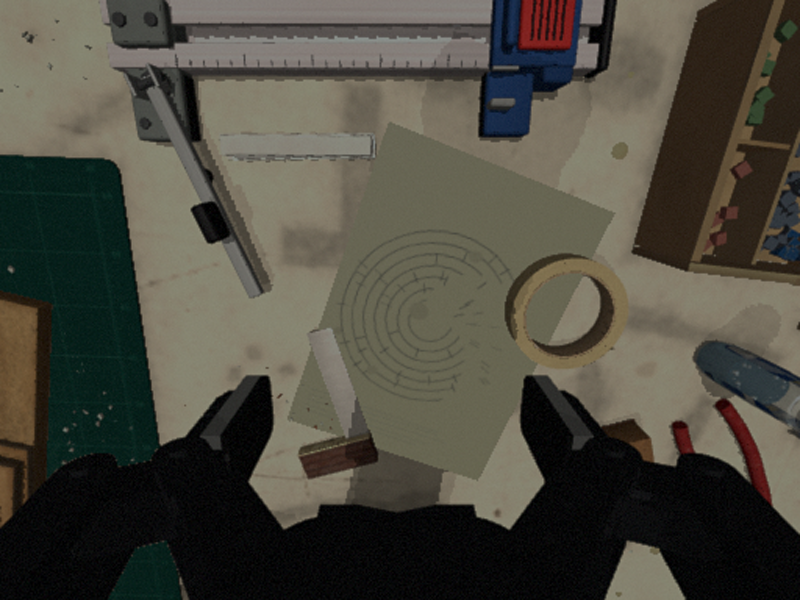

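The wrist view shows the rail's front top edge at about row 68 (zoomed). The stack spans (222..374, 134..160) and the bar runs from the pivot (152,75) to its end (258,294), with the fin at (210,222). The red button is at (547,22) and partly cut off.

Run:
```python
from h import *
import pickle
c=pickle.load(open("w1.pkl","rb")); k=1/1.5625
P={n:onz(c,((u[0]+.5)*k-.5,(u[1]+.5)*k-.5),z) for n,u,z in [("rL",(200,68),.026),("rR",(480,67),.026),("fF",(183,75),.024),("fN",(187,138),.024),("piv",(152,73),.034),("end",(258,294),.03),("fin",(207,222),.055),("s0",(222,136),.013),("s1",(371,134),.013),("s2",(372,157),.013),("s3",(226,160),.013),("jawfar",(490,72),.04),("jawN",(482,135),.03),("btnR",(572,48),.049),("btnL",(519,48),.049)]}
for n in P: print(n,P[n].round(4))
v=P["rL"]-P["rR"]; a=np.arctan2(-v[0],v[1]); print("yaw",np.degrees(a))
ex=np.array([np.cos(a),np.sin(a)]);ey=np.array([-ex[1],ex[0]])
# origin: rail front edge, y from mean of fence face and pivot
o=P["rL"][:2]; yf=(P["fF"][:2]+P["fN"][:2])/2@ey; o=o+ey*(yf-.130-o@ey)
print("origin",o)
for n in P: print(n,"jig",((P[n][:2]-o)@ex).round(4),((P[n][:2]-o)@ey).round(4))
# red button from both overview cameras
for n in ["top","scene"]:
    im=cv2.imread(f"pics/{n}0.png"); h=cv2.cvtColor(im,cv2.COLOR_BGR2HSV)
    m=(((h[...,0]<8)|(h[...,0]>172))&(h[...,1]>150)&(h[...,2]>100)).astype(np.uint8)
    cc=cams.get_calibration(n); q=proj(cc,[.615,-.07,.049]); N,L,S,C=cv2.connectedComponentsWithStats(m)
    i=1+np.argmin(np.linalg.norm(C[1:]-q,axis=1)); p=onz(cc,C[i],.047); print(n,S[i],p.round(4),"jig",((p[:2]-o)@ex).round(4),((p[:2]-o)@ey).round(4))
```

```text
rL [0.5725 0.1831 0.026 ]
rR [ 0.5968 -0.0229  0.026 ]
fF [0.5667 0.1967 0.024 ]
fN [0.5226 0.1949 0.024 ]
piv [0.5639 0.2143 0.034 ]
end [0.4043 0.1356 0.03  ]
fin [0.464  0.1671 0.055 ]
s0 [0.5276 0.1721 0.013 ]
s1 [0.5426 0.0537 0.013 ]
s2 [0.5254 0.0512 0.013 ]
s3 [0.5096 0.169  0.013 ]
jawfar [ 0.5911 -0.0284  0.04  ]
jawN [ 0.5502 -0.0317  0.03  ]
btnR [ 0.6099 -0.08    0.049 ]
btnL [ 0.6058 -0.044   0.049 ]
yaw 6.714222801035346
origin [0.58589216 0.06973734]
rL jig -0.0 0.1141
rR jig -0.0 -0.0933
fF jig -0.0042 0.1283
fN jig -0.0483 0.1317
piv jig -0.0049 0.1461
end jig -0.1727 0.0866
fin jig -0.1097 0.1109
s0 jig -0.046 0.1085
s1 jig -0.0449 -0.0109
s2 jig -0.0623 -0.0114
s3 jig -0.0642 0.1075
jawfar jig -0.0063 -0.0981
jawN jig -0.0474 -0.0966
btnR jig 0.0064 -0.1515
btnL jig 0.0065 -0.1152
top [311 143  11  10  97] [ 0.6232 -0.0605  0.047 ] jig 0.0219 -0.1337
scene [259 146  10   7  27] [ 0.6223 -0.0663  0.047 ] jig 0.0202 -0.1394
```

```bash
cat >> h.py <<'E'
A=np.radians(6.71); EX=np.array([np.cos(A),np.sin(A)]);EY=np.array([-EX[1],EX[0]]);O=np.array([.5859,.0697])
def W(x,y,z): return np.r_[O+EX*x+EY*y,z]
def J(p): return np.r_[(p[:2]-O)@EX,(p[:2]-O)@EY,p[2]]
def go(x,y,z,yaw=0):
    s=manip.state(); print("t",round(s["time"],2),"TCP jig",J(s["tool_pos"]).round(4),"->",delta(W(x,y,z),yaw+6.71),"F",s["contact_force"].round(1))
E
python3 -c "
from h import *
go(-.082,.039,-.007)"
```

```text
t 1.4 TCP jig [-0.1509 -0.0249  0.2302] -> [np.float64(0.069), np.float64(-0.0626), np.float64(0.2375), 'yaw', np.float64(6.6), 'turn', np.float64(-0.1)] F [-3.1  4.4 -1.3]
```

Emit:
jog_arm(
  targets=[
    [0.03,-0.027,0,0],
    [0.055,-0.05,0.01,0],
    [0.069,-0.063,0.04,0],
    [0.069,-0.063,0.08,0],
    [0.069,-0.063,0.12,0],
  ],
  fingers=1,
)

```text
time: 1.82
tool_pos: [0.5013, 0.0912, 0.1121]
tool_rot: [0.0, 0.998, 0.06, 0.001]
contact_force: [0.0, -0.3, 0.2]
gripper_width: 0.999
```

Emit:
jog_arm(
  targets=[
    [0,0,0.04,0],
    [0,0,0.07,0],
    [0,0,0.095,0],
    [0,0,0.105,0],
    [0,0,0.105,0],
  ],
)

```text
time: 2.23
tool_pos: [0.4973, 0.09, 0.0044]
tool_rot: [-0.0, 0.998, 0.059, -0.003]
contact_force: [-0.5, 1.2, -0.4]
gripper_width: 0.999
```

Run:
```python
from h import *
import pickle
go(-.082,.039,-.007)
c=cams.get_calibration("wrist"); im=cams.grab_frame("wrist")
pickle.dump(c,open("w2.pkl","wb")); cv2.imwrite("pics/w2.png",im[:,:,::-1])
```

```text
t 2.23 TCP jig [-0.0857  0.0305  0.0044] -> [np.float64(0.0038), np.float64(-0.0085), np.float64(0.0114), 'yaw', np.float64(6.8), 'turn', np.float64(0.1)] F [-0.5  1.2 -0.4]
```

View pics/w2.png

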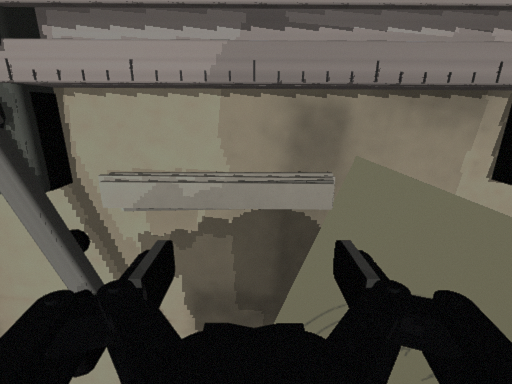

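The picture shows the stack at columns 100–333, with the right fingertip (about 335–358) sitting off its end. I'll shift towards the fence and close the fingers a little.

Emit:
jog_arm(
  targets=[
    [0.002,-0.004,0,0],
    [0.004,-0.009,0,0],
    [0.004,-0.01,0.002,0],
    [0.004,-0.01,0.004,0],
    [0.004,-0.01,0.006,0],
  ],
  fingers=0.72,
)

```text
time: 2.7
tool_pos: [0.5037, 0.1008, 0.0025]
tool_rot: [0.0, 0.998, 0.06, 0.001]
contact_force: [-0.5, 0.2, -0.6]
gripper_width: 0.717
```

Run:
```python
from h import *
import pickle
im=cams.grab_frame("wrist")
cv2.imwrite("pics/w3.png",im[:,:,::-1])
go(-.082,.042,-.004); print(manip.state()["gripper_width"])
```

```text
t 2.75 TCP jig [-0.0787  0.0404  0.0016] -> [np.float64(-0.0033), np.float64(-0.0016), np.float64(0.0056), 'yaw', np.float64(6.8), 'turn', np.float64(0.1)] F [-0.6 -0.1 -0.7]
0.724803574661064
```

View pics/w3.png

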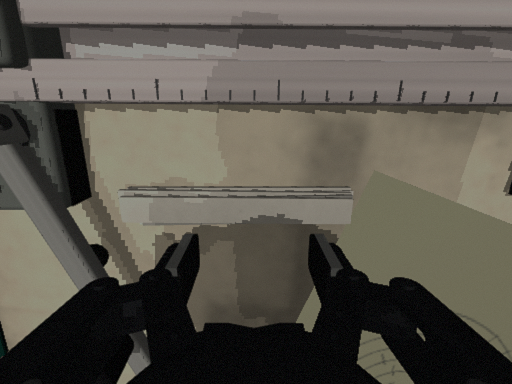

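Emit:
jog_arm(
  targets=[
    [0,-0.003,0.003,0],
    [0,-0.003,0.006,0],
    [0.005,-0.003,0.006,0],
    [0.012,-0.003,0.006,0],
    [0.019,-0.003,0.006,0],
  ],
)

```text
time: 3.17
tool_pos: [0.522, 0.1058, -0.0046]
tool_rot: [0.0, 0.998, 0.059, -0.0]
contact_force: [-0.8, -0.4, 0.1]
gripper_width: 0.721
```

Emit:
jog_arm(
  targets=[
    [0.005,0,0,0],
    [0.01,0,0,0],
    [0.015,0,0,0],
    [0.02,0,0,0],
    [0.023,0,0,0],
  ],
)

```text
time: 3.58
tool_pos: [0.5452, 0.1085, -0.0042]
tool_rot: [-0.0, 0.998, 0.059, 0.0]
contact_force: [-0.8, 0.1, 1.7]
gripper_width: 0.723
```

Run:
```python
from h import *
im=cams.grab_frame("wrist")
cv2.imwrite("pics/w4.png",im[:,:,::-1])
go(-.031,.042,-.004); print(manip.state()["gripper_width"])
```

```text
t 3.63 TCP jig [-0.0355  0.0433 -0.0041] -> [np.float64(0.0045), np.float64(0.0013), np.float64(-0.0001), 'yaw', np.float64(6.8), 'turn', np.float64(0.1)] F [-0.4 -0.1  0.1]
0.7187009223909202
```

View pics/w4.png

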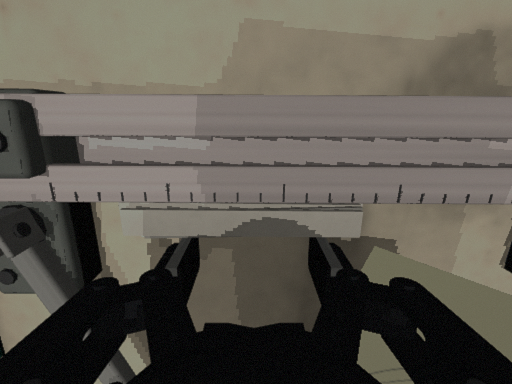

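The stack has moved with the fingers, stays parallel, and is about 5 mm from the rail. I'll push on gently until I feel contact.

Emit:
jog_arm(
  targets=[
    [0.003,0,0,0],
    [0.005,0,0,0],
    [0.007,0,0,0],
  ],
)

```text
time: 3.88
tool_pos: [0.5507, 0.1093, -0.0045]
tool_rot: [-0.0, 0.998, 0.059, -0.001]
contact_force: [-7.5, -0.5, 5.6]
gripper_width: 0.718
```

Emit:
jog_arm(
  targets=[
    [0.001,0,0,0],
    [0.002,0,0,0],
    [0.002,0,0,0],
  ],
)

```text
time: 4.13
tool_pos: [0.5507, 0.1093, -0.0046]
tool_rot: [0.0, 0.998, 0.059, -0.004]
contact_force: [-10.1, -2.0, 9.8]
gripper_width: 0.723
```

Emit:
jog_arm(
  targets=[
    [-0.01,0,0,0],
    [-0.025,0,0,0],
    [-0.025,0,-0.03,0],
    [-0.025,0,-0.07,0],
    [-0.025,0,-0.11,0],
  ],
)

```text
time: 4.55
tool_pos: [0.5266, 0.1065, 0.1052]
tool_rot: [-0.0, 0.998, 0.059, -0.001]
contact_force: [1.6, 0.4, 1.2]
gripper_width: 0.719
```

Emit:
jog_arm(
  targets=[
    [0.01,0.035,0,0],
    [0.03,0.07,0,0],
    [0.05,0.105,0,0],
    [0.065,0.14,0,0],
    [0.08,0.177,0,0],
  ],
  fingers=0,
)

```text
time: 4.97
tool_pos: [0.6297, -0.0611, 0.1059]
tool_rot: [0.0, 0.998, 0.06, 0.001]
contact_force: [0.4, 0.7, 0.2]
gripper_width: 0.014
```

Emit:
jog_arm(
  targets=[
    [0,0,0,0],
    [0,0,0,0],
  ],
)

```text
time: 5.13
tool_pos: [0.6294, -0.0615, 0.1055]
tool_rot: [-0.0, 0.998, 0.058, 0.0]
contact_force: [-0.2, 0.9, 0.8]
gripper_width: 0.004
```

Run:
```python
from h import *
import pickle
c=cams.get_calibration("wrist"); im=cams.grab_frame("wrist")
pickle.dump(c,open("w5.pkl","wb"));cv2.imwrite("pics/w5.png",im[:,:,::-1])
go(.024,-.134,.055); print(manip.state()["gripper_width"])
h=cv2.cvtColor(im,cv2.COLOR_RGB2HSV); m=(((h[...,0]<8)|(h[...,0]>172))&(h[...,1]>120)&(h[...,2]>60)).astype(np.uint8)
N,L,S,C=cv2.connectedComponentsWithStats(m)
for i in range(1,N):
    if S[i][4]>200: print(S[i],C[i].round(1),[J(onz(c,u,.049)).round(4).tolist() for u in (S[i][:2],S[i][:2]+S[i][2:4],C[i])])
```

```text
t 5.18 TCP jig [ 0.0273 -0.1339  0.1052] -> [np.float64(-0.0032), np.float64(0.0001), np.float64(0.0502), 'yaw', np.float64(6.7), 'turn', np.float64(0.0)] F [-0.5  0.1 -0.1]
-0.0009149759869876193
[ 228  195   46   41 1374] [250.3 212.6] [[0.0408, -0.1155, 0.049], [0.0061, -0.1517, 0.049], [0.0263, -0.1326, 0.049]]
```

View pics/w5.png

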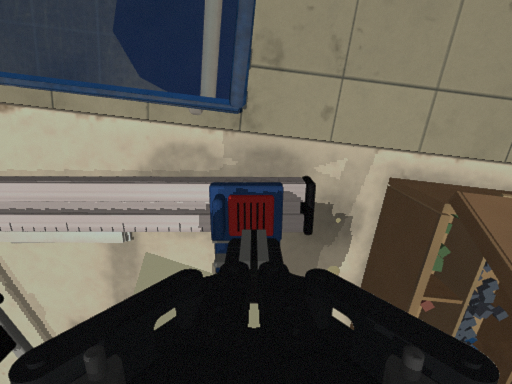

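Emit:
jog_arm(
  targets=[
    [-0.003,-0.005,0.02,0],
    [-0.003,-0.005,0.04,0],
    [-0.003,-0.005,0.052,0],
    [-0.003,-0.005,0.052,0],
  ],
)

```text
time: 5.52
tool_pos: [0.6221, -0.0532, 0.0499]
tool_rot: [-0.001, 0.998, 0.06, -0.003]
contact_force: [-0.2, 0.6, -1.1]
gripper_width: 0.001
```

Emit:
jog_arm(
  targets=[
    [0,0,0.004,0],
    [0,0,0.008,0],
    [0,0,0.01,0],
    [0,0,0.01,0],
  ],
)

```text
time: 5.85
tool_pos: [0.6259, -0.0551, 0.0456]
tool_rot: [0.0, 0.998, 0.059, 0.0]
contact_force: [-4.7, 0.5, 8.1]
gripper_width: -0.003
```

```bash
python3 -c "
from h import *
go(.024,-.129,.0425)"
```

```text
t 5.85 TCP jig [ 0.0251 -0.1287  0.0456] -> [np.float64(-0.0012), np.float64(0.0003), np.float64(0.0031), 'yaw', np.float64(6.8), 'turn', np.float64(0.1)] F [-4.7  0.5  8.1]
```

Emit:
jog_arm(
  targets=[
    [0,0,0.002,0],
    [0,0,0.003,0],
    [0,0,0.003,0],
  ],
)

```text
time: 6.1
tool_pos: [0.6261, -0.0554, 0.0432]
tool_rot: [0.0, 0.998, 0.059, 0.001]
contact_force: [-3.8, -1.0, 8.4]
gripper_width: 0.001
```

Emit:
jog_arm(
  targets=[
    [0,-0.003,0,0],
    [0,-0.006,0,0],
    [0,-0.01,0,0],
    [0,-0.014,0,0],
    [0,-0.018,0,0],
  ],
)

```text
time: 6.52
tool_pos: [0.6241, -0.038, 0.0436]
tool_rot: [0.001, 0.998, 0.059, 0.001]
contact_force: [-4.2, -1.5, 8.4]
gripper_width: -0.002
```

Emit:
jog_arm(
  targets=[
    [0,-0.007,0,0],
    [0,-0.015,0,0],
    [0,-0.023,0,0],
    [0,-0.031,0,0],
    [0,-0.039,0,0],
  ],
)

```text
time: 6.93
tool_pos: [0.6197, 0.001, 0.0437]
tool_rot: [0.001, 0.998, 0.059, 0.001]
contact_force: [-5.1, -2.2, 8.1]
gripper_width: -0.003
```

Emit:
jog_arm(
  targets=[
    [0,-0.007,0,0],
    [0,-0.014,0,0],
    [0,-0.021,0,0],
    [0,-0.028,0,0],
    [0,-0.034,0,0],
  ],
)

```text
time: 7.35
tool_pos: [0.6159, 0.035, 0.0437]
tool_rot: [0.001, 0.998, 0.06, 0.001]
contact_force: [-4.2, -3.0, 8.7]
gripper_width: 0.002
```

```bash
python3 -c "
from h import *
im=cams.grab_frame('wrist');cv2.imwrite('pics/w6.png',im[:,:,::-1])
go(.024,-.029,.0425)"
```

```text
t 7.4 TCP jig [ 0.0257 -0.0368  0.0437] -> [np.float64(-0.0016), np.float64(-0.0078), np.float64(0.0012), 'yaw', np.float64(6.8), 'turn', np.float64(0.1)] F [-4.1 -0.5  7.3]
```

View pics/w6.png

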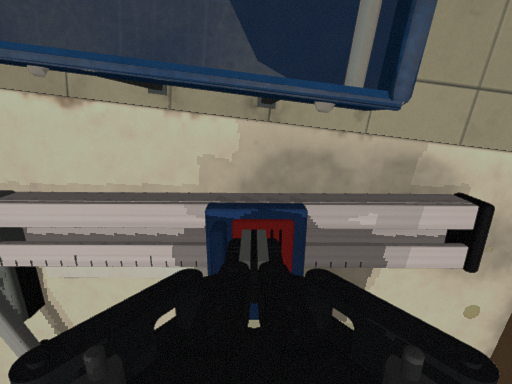

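The jaw has followed the finger, with the button still held down and the stack along the rail. I'll go on slowly until snug.

Emit:
jog_arm(
  targets=[
    [0,-0.003,0,0],
    [0,-0.006,0,0],
    [0,-0.009,0,0],
    [0,-0.011,0,0],
  ],
)

```text
time: 7.73
tool_pos: [0.6146, 0.0458, 0.0437]
tool_rot: [0.001, 0.998, 0.06, 0.001]
contact_force: [-3.4, -1.5, 8.4]
gripper_width: -0.001
```

Emit:
jog_arm(
  targets=[
    [0,-0.002,0,0],
    [0,-0.004,0,0],
    [0,-0.005,0,0],
  ],
)

```text
time: 7.98
tool_pos: [0.6145, 0.0502, 0.0439]
tool_rot: [0.001, 0.998, 0.06, 0.002]
contact_force: [-2.6, -4.0, 8.4]
gripper_width: -0.0
```

Emit:
jog_arm(
  targets=[
    [0,-0.002,0,0],
    [0,-0.004,0,0],
    [0,-0.004,0,0],
  ],
)

```text
time: 8.23
tool_pos: [0.6149, 0.0522, 0.0443]
tool_rot: [0.003, 0.998, 0.06, 0.003]
contact_force: [-1.2, -9.0, 7.2]
gripper_width: 0.001
```

```bash
python3 -c "
from h import *
go(.024,-.029,.0425)"
```

```text
t 8.23 TCP jig [ 0.0268 -0.0207  0.0443] -> [np.float64(-0.0028), np.float64(0.0083), np.float64(0.0019), 'yaw', np.float64(6.8), 'turn', np.float64(0.1)] F [-1.2 -9.   7.2]
```

Emit:
jog_arm(
  targets=[
    [0,-0.001,0.001,0],
    [0,-0.003,0.001,0],
    [0,-0.003,0.001,0],
  ],
)

```text
time: 8.48
tool_pos: [0.615, 0.0527, 0.0442]
tool_rot: [0.006, 0.998, 0.06, 0.003]
contact_force: [-2.9, -17.5, 11.0]
gripper_width: -0.001
```

Run:
```python
from h import *
import pickle
go(.024,-.029,.0425)
for n in ["scene","top"]:
    c=cams.get_calibration(n); im=cams.grab_frame(n); cv2.imwrite(f"pics/{n}7.png",im[:,:,::-1])
c=cams.get_calibration("wrist"); im=cams.grab_frame("wrist"); cv2.imwrite("pics/w7.png",im[:,:,::-1])
h=cv2.cvtColor(im,cv2.COLOR_RGB2HSV); m=(((h[...,0]<8)|(h[...,0]>172))&(h[...,1]>120)&(h[...,2]>60)).astype(np.uint8)
N,L,S,C=cv2.connectedComponentsWithStats(m)
for i in range(1,N):
    if S[i][4]>100: print(S[i],[J(onz(c,u,.044)).round(4).tolist() for u in (S[i][:2],S[i][:2]+S[i][2:4])])
```

```text
t 8.48 TCP jig [ 0.0269 -0.0203  0.0442] -> [np.float64(-0.0029), np.float64(0.0087), np.float64(0.0018), 'yaw', np.float64(6.9), 'turn', np.float64(0.2)] F [ -2.9 -17.5  11. ]
[ 237  221   61   53 1183] [[0.0415, -0.0107, 0.044], [0.0069, -0.0471, 0.044]]
```

The button centre now measures y = −28.9 mm, which puts the jaw at about 0.115, and the sideways force stalled at 17 N, so it's snug. Next I lift straight up to lock it.

Emit:
jog_arm(
  targets=[
    [0,0.002,-0.006,0],
    [0,0.003,-0.014,0],
    [0,0.003,-0.035,0],
    [0,0.003,-0.07,0],
    [0,0.003,-0.07,0],
  ],
)

```text
time: 9.05
tool_pos: [0.6168, 0.0554, 0.118]
tool_rot: [0.0, 0.998, 0.059, 0.006]
contact_force: [1.6, 0.4, 2.1]
gripper_width: -0.004
```

Run:
```python
from h import *
import pickle
go(-.15,.06,.2)
c=cams.get_calibration("wrist"); im=cams.grab_frame("wrist"); cv2.imwrite("pics/w8.png",im[:,:,::-1]); pickle.dump(c,open("w8.pkl","wb"))
h=cv2.cvtColor(im,cv2.COLOR_RGB2HSV); m=(((h[...,0]<8)|(h[...,0]>172))&(h[...,1]>120)&(h[...,2]>60)).astype(np.uint8)
N,L,S,C=cv2.connectedComponentsWithStats(m)
for i in range(1,N):
    if S[i][4]>100: print(S[i],[J(onz(c,u,.049)).round(4).tolist() for u in (S[i][:2],S[i][:2]+S[i][2:4])])
```

```text
t 9.05 TCP jig [ 0.029  -0.0178  0.118 ] -> [np.float64(-0.1778), np.float64(-0.078), np.float64(-0.0844), 'yaw', np.float64(6.8), 'turn', np.float64(0.1)] F [1.6 0.4 2.1]
[ 245  193   43   38 1287] [[0.0406, -0.0108, 0.049], [0.007, -0.0472, 0.049]]
```

```bash
python3 -c "
from h import *
go(-.19,.08,.15,20.8); print(manip.state()['joint_pos'].round(2))"
```

```text
t 9.1 TCP jig [ 0.028  -0.0177  0.1157] -> [np.float64(-0.2175), np.float64(-0.0981), np.float64(-0.0367), 'yaw', np.float64(6.8), 'turn', np.float64(-20.7)] F [ 0.8 -0.   0.1]
[-0.03  0.13  1.73  0.    1.27  1.42]
```

Emit:
jog_arm(
  targets=[
    [-0.03,-0.014,-0.03,0],
    [-0.065,-0.028,-0.037,-3],
    [-0.1,-0.043,-0.037,-8],
    [-0.135,-0.058,-0.037,-13],
    [-0.17,-0.073,-0.037,-19],
  ],
  fingers=0.5,
)

```text
time: 9.52
tool_pos: [0.4329, 0.108, 0.1463]
tool_rot: [-0.0, 0.974, 0.225, -0.0]
contact_force: [-0.4, 0.8, 1.0]
gripper_width: 0.501
```

```bash
python3 -c "
from h import *
go(-.19,.08,.15,20.8)"
```

```text
t 9.52 TCP jig [-0.1475  0.0559  0.1463] -> [np.float64(-0.0322), np.float64(-0.0368), np.float64(-0.0037), 'yaw', np.float64(26.1), 'turn', np.float64(-1.5)] F [-0.4  0.8  1. ]
```

Emit:
jog_arm(
  targets=[
    [-0.025,-0.02,-0.01,-1],
    [-0.04,-0.037,-0.02,-1.5],
    [-0.04,-0.037,-0.02,-1.5],
  ],
)

```text
time: 9.77
tool_pos: [0.3804, 0.1249, 0.1677]
tool_rot: [-0.0, 0.971, 0.237, 0.001]
contact_force: [0.3, -1.1, 0.1]
gripper_width: 0.496
```

Run:
```python
from h import *
import pickle
go(-.1097,.1109,.08,20.8)
c=cams.get_calibration("wrist"); im=cams.grab_frame("wrist"); pickle.dump(c,open("w9.pkl","wb")); cv2.imwrite("pics/w9.png",im[:,:,::-1])
cv2.imwrite("pics/w9x.png",cv2.resize(im[:,:,::-1],(800,600),interpolation=cv2.INTER_CUBIC))
```

```text
t 9.77 TCP jig [-0.1977  0.0788  0.1677] -> [np.float64(0.0934), np.float64(0.0012), np.float64(0.088), 'yaw', np.float64(27.5), 'turn', np.float64(-0.0)] F [ 0.3 -1.1  0.1]
```

View pics/w9x.png

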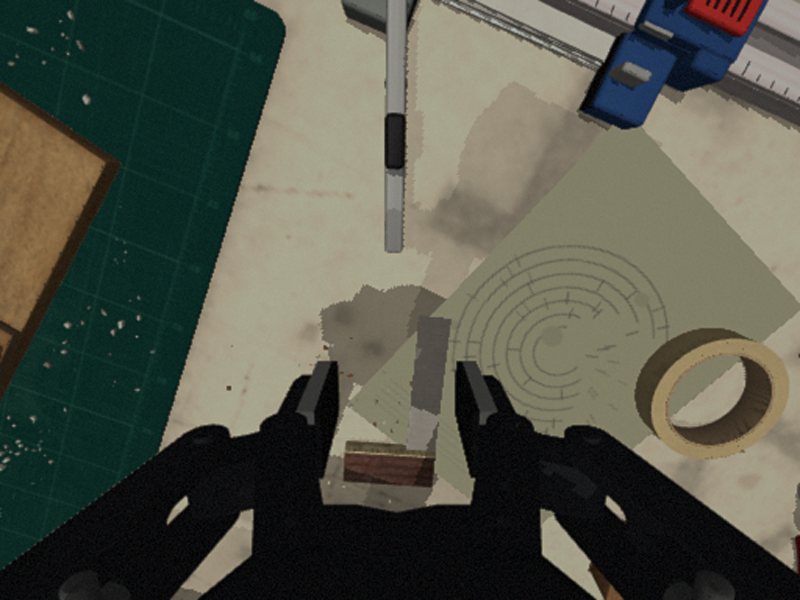

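The bar is parallel to the tool's x axis at column 395 (zoomed), the same as the finger midline. The fin covers rows 114–169.

Run:
```python
from h import *
import pickle
c=pickle.load(open("w9.pkl","rb")); k=1/1.5625
for u,z in [((395,116),.057),((395,155),.057),((395,141),.05),((395,250),.027)]: print(J(onz(c,((u[0]+.5)*k-.5,(u[1]+.5)*k-.5),z)).round(4))
```

```text
[-0.0989  0.117   0.057 ]
[-0.118   0.1098  0.057 ]
[-0.1106  0.1126  0.05  ]
[-0.1735  0.0889  0.027 ]
```

Emit:
jog_arm(
  targets=[
    [0.035,0,0.01,0],
    [0.07,0,0.03,0],
    [0.093,0,0.055,0],
    [0.093,0,0.085,0],
    [0.093,0,0.1,0],
  ],
)

```text
time: 10.23
tool_pos: [0.4646, 0.1659, 0.0623]
tool_rot: [-0.0, 0.972, 0.236, -0.003]
contact_force: [-1.3, -0.1, -0.9]
gripper_width: 0.504
```

Emit:
jog_arm(
  targets=[
    [0,0,0.015,0],
    [0,0,0.028,0],
    [0,0,0.035,0],
    [0,0,0.035,0],
  ],
)

```text
time: 10.57
tool_pos: [0.4639, 0.1655, 0.029]
tool_rot: [-0.0, 0.972, 0.236, -0.002]
contact_force: [0.4, -0.4, 0.5]
gripper_width: 0.501
```

```bash
python3 -c "
from h import *
go(-.1097,.1118,.032,20.3)
im=cams.grab_frame('wrist');cv2.imwrite('pics/w10.png',im[:,:,::-1])"
```

```text
t 10.57 TCP jig [-0.11    0.1094  0.029 ] -> [np.float64(0.0011), np.float64(-0.0022), np.float64(-0.003), 'yaw', np.float64(27.3), 'turn', np.float64(0.3)] F [ 0.4 -0.4  0.5]
```

View pics/w10.png

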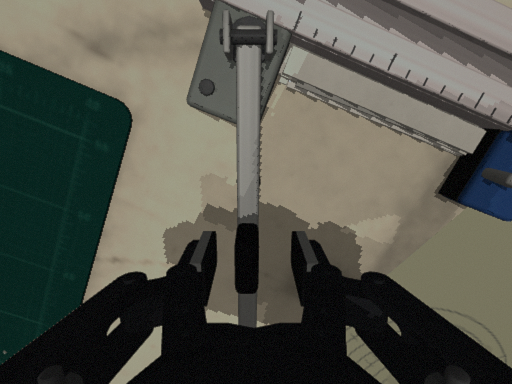

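The fin sits between the pads, about 2–3 mm left of the middle, and the stack looks snug between fence and jaw. I'll centre up and close on the fin.

Emit:
jog_arm(
  targets=[
    [0,-0.002,-0.002,0],
    [0,-0.002,-0.002,0],
    [0,-0.002,-0.002,0],
    [0,-0.002,-0.002,0],
    [0,-0.002,-0.002,0],
  ],
  fingers=0,
)

```text
time: 11.03
tool_pos: [0.4653, 0.1682, 0.0349]
tool_rot: [-0.0, 0.972, 0.236, 0.001]
contact_force: [0.3, 2.0, 3.4]
gripper_width: 0.125
```

Run:
```python
from h import *
go(-.1097,.1118,.032,20.3); print(manip.state()["gripper_width"])
t,r=tool(); p=J(t)
# arc about pivot in jig; tool x = towards pivot. print rows in tool axes
piv=np.array([-.012,.148]); d=piv-p[:2]; rr=np.hypot(*d); th0=np.arctan2(d[1],d[0]); print("r",rr,"swivel",np.pi/2-th0,np.degrees(th0))
```

```text
t 11.03 TCP jig [-0.1083  0.1119  0.0349] -> [np.float64(-0.0014), np.float64(-0.0004), np.float64(0.0029), 'yaw', np.float64(27.3), 'turn', np.float64(0.3)] F [0.3 2.  3.4]
0.12490452855832831
r 0.10283313160975929 swivel 1.2126099764248401 20.5225661553984
```

Emit:
jog_arm(
  targets=[
    [0.001,0,-0.005,0],
    [0.002,0,-0.01,0],
    [0.0035,0,-0.015,0],
    [0.005,0,-0.02,0],
    [0.0065,0,-0.024,0],
  ],
)

```text
time: 11.45
tool_pos: [0.4706, 0.1713, 0.0571]
tool_rot: [-0.0, 0.972, 0.236, 0.001]
contact_force: [8.3, 3.4, -11.1]
gripper_width: 0.121
```

Run:
```python
from h import *
go(-.1097,.1118,.032,20.3); s=manip.state(); print(s["gripper_width"],s["ft_torque"].round(2))
```

```text
t 11.45 TCP jig [-0.1026  0.1144  0.0571] -> [np.float64(-0.0076), np.float64(-0.0001), np.float64(0.0251), 'yaw', np.float64(27.3), 'turn', np.float64(0.3)] F [  8.3   3.4 -11.1]
0.12149412496605583 [ 0.5  -0.69  0.04]
```

Emit:
jog_arm(
  targets=[
    [0,0.003,0,-2],
    [0.0004,0.0084,0,-5],
    [0.0015,0.0168,0,-10],
    [0.0033,0.025,0,-15],
    [0.0058,0.033,0,-20],
  ],
)

```text
time: 11.87
tool_pos: [0.4911, 0.1448, 0.0573]
tool_rot: [-0.001, 0.915, 0.403, 0.002]
contact_force: [5.5, 6.2, -7.4]
gripper_width: 0.125
```

Emit:
jog_arm(
  targets=[
    [0.0004,0.0084,0,-5],
    [0.0015,0.0168,0,-10],
    [0.0033,0.025,0,-15],
    [0.0058,0.033,0,-20],
  ],
)

```text
time: 12.2
tool_pos: [0.519, 0.1269, 0.0572]
tool_rot: [-0.001, 0.832, 0.555, 0.001]
contact_force: [3.7, 6.4, -4.9]
gripper_width: 0.122
```

```bash
cat > m.py <<'E'
from h import *
go(-.012,.0515,.0571,90); s=manip.state(); print(s["gripper_width"],s["ft_torque"].round(2))
d=np.array([-.012,.148])-J(s["tool_pos"])[:2]; print("r",np.hypot(*d),"swivel",np.pi/2-np.arctan2(d[1],d[0]))
E
python3 m.py
```

```text
t 12.2 TCP jig [-0.0597  0.0646  0.0572] -> [np.float64(0.0119), np.float64(0.048), np.float64(0.0002), 'yaw', np.float64(67.5), 'turn', np.float64(-29.2)] F [ 3.7  6.4 -4.9]
0.12202386532173029 [ 0.92 -0.62 -0.18]
r 0.0961070642026077 swivel 0.5196112508940833
```

Emit:
jog_arm(
  targets=[
    [0.0005,0.01,0,-6],
    [0.002,0.02,0,-12],
    [0.0046,0.03,0,-18],
    [0.008,0.0395,0,-24],
    [0.012,0.0478,0,-29.2],
  ],
)

```text
time: 12.62
tool_pos: [0.5671, 0.1199, 0.0569]
tool_rot: [-0.001, 0.665, 0.747, 0.001]
contact_force: [0.5, 6.2, -3.7]
gripper_width: 0.124
```

Emit:
jog_arm(
  targets=[
    [0,0,0,0],
    [0,0,0,0],
  ],
)

```text
time: 12.78
tool_pos: [0.5669, 0.1199, 0.0568]
tool_rot: [-0.001, 0.666, 0.746, 0.0]
contact_force: [1.2, 5.7, -2.8]
gripper_width: 0.124
```

```bash
python3 m.py; python3 -c "
from h import *
im=cams.grab_frame('wrist');cv2.imwrite('pics/w11.png',im[:,:,::-1])"
```

```text
t 12.78 TCP jig [-0.013   0.052   0.0568] -> [np.float64(-0.0005), np.float64(0.001), np.float64(-0.0003), 'yaw', np.float64(96.5), 'turn', np.float64(-0.2)] F [ 1.2  5.7 -2.8]
0.12400414356449058 [ 0.96 -0.1  -0.12]
r 0.09597337179256289 swivel 0.010583428237341375
```

View pics/w11.png

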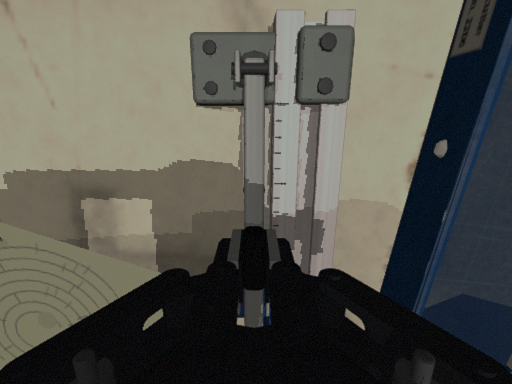

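The bar is parallel to the rail, still lifted and lined up with the notch, with swivel about 0.01. I'll lower it in the grip.

Emit:
jog_arm(
  targets=[
    [-0.001,0.001,0.004,0],
    [-0.0025,0.001,0.008,0],
    [-0.004,0.001,0.012,0],
    [-0.005,0.001,0.015,0],
    [-0.0055,0.001,0.017,0],
  ],
)

```text
time: 13.25
tool_pos: [0.5687, 0.113, 0.0404]
tool_rot: [-0.0, 0.666, 0.746, -0.0]
contact_force: [-1.8, 1.5, 3.8]
gripper_width: 0.122
```

```bash
python3 m.py
```

```text
t 13.25 TCP jig [-0.0121  0.045   0.0404] -> [np.float64(0.0065), np.float64(0.0), np.float64(-0.0167), 'yaw', np.float64(96.5), 'turn', np.float64(-0.2)] F [-1.8  1.5  3.8]
0.12233125312908187 [0.63 0.36 0.11]
r 0.10295420867681011 swivel 0.0006097240168618789
```

Emit:
jog_arm(
  targets=[
    [0,0,0,0],
    [0,0,0,0],
    [0,0,0,0],
    [0,0,0,0],
  ],
  fingers=0.4,
)

```text
time: 13.58
tool_pos: [0.569, 0.1129, 0.0406]
tool_rot: [0.0, 0.666, 0.746, -0.0]
contact_force: [0.4, -0.1, 0.6]
gripper_width: 0.402
```

Emit:
jog_arm(
  targets=[
    [0,0,-0.015,0],
    [0,0,-0.04,0],
    [0,0,-0.075,0],
    [0,0,-0.11,0],
    [0,0,-0.14,0],
  ],
)

```text
time: 14.0
tool_pos: [0.5693, 0.1131, 0.1831]
tool_rot: [0.001, 0.666, 0.746, 0.0]
contact_force: [0.0, -0.4, 0.2]
gripper_width: 0.402
```

Emit:
jog_arm(
  targets=[
    [-0.01,-0.035,-0.01,0],
    [-0.02,-0.075,-0.02,0],
    [-0.03,-0.115,-0.02,0],
    [-0.03,-0.15,-0.02,0],
    [-0.03,-0.15,-0.02,0],
  ],
)

```text
time: 14.42
tool_pos: [0.4182, 0.0659, 0.1993]
tool_rot: [-0.0, 0.666, 0.746, -0.001]
contact_force: [2.0, 0.5, -1.0]
gripper_width: 0.399
```

Run:
```python
from h import *
import pickle
go(0,0,.2)
c=cams.get_calibration("wrist"); im=cams.grab_frame("wrist"); pickle.dump(c,open("w12.pkl","wb")); cv2.imwrite("pics/w12.png",im[:,:,::-1])
# project jig landmarks, expected when done
L={"pivot":(-.012,.148,.034),"fin":(-.012,.043,.060),"keeper":(-.012,-.005,.034),"barend":(-.012,-.026,.034),"btn":(.024,-.029,.049),"stackA":(-.02,.130,.013),"stackB":(-.02,.005,.013)}
big=cv2.resize(im[:,:,::-1],(800,600),interpolation=cv2.INTER_CUBIC)
for n,p in L.items():
    u=proj(c,W(*p))*1.5625; print(n,u.round(0)); cv2.drawMarker(big,tuple(int(v) for v in u),(0,255,0),cv2.MARKER_CROSS,9,1)
cv2.imwrite("pics/w12x.png",big)
```

```text
t 14.42 TCP jig [-0.167   0.0158  0.1993] -> [np.float64(-0.015), np.float64(0.1671), np.float64(-0.001), 'yaw', np.float64(96.4), 'turn', np.float64(89.7)] F [ 2.   0.5 -1. ]
pivot [631.  80.]
fin [627. 246.]
keeper [599. 303.]
barend [596. 329.]
btn [653. 340.]
stackA [600. 115.]
stackB [579. 284.]
```

View pics/w12x.png

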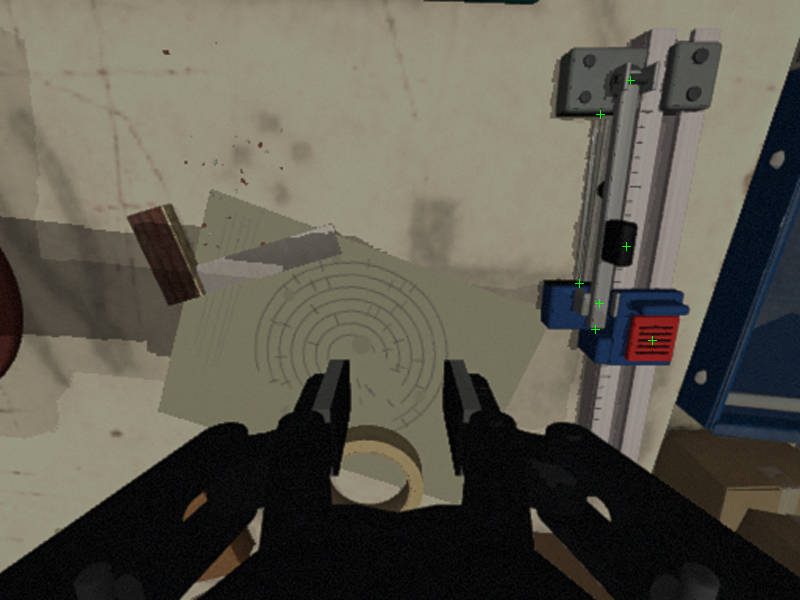

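The last view shows the bar's end at about (597,325), against a predicted (596,329). It lies between the horn and the jaw body. The stack corners, button and pivot all fall on their predicted marks, and the hand is clear. I'm handing it in.

```bash
python3 -c "
from h import *
print(manip.job_done()); print(manip.state()['time'])"
```

```text
the job is handed in; nothing more can be done
None
the job is handed in; nothing more can be done
```

The strips are clamped and latched, and the job was handed in at about 14.5 s of the 64 s allowed; it reports no verdict.

**What I did:**
- **Stack:** I pushed it flat to the rail with two spread fingers, until it pressed back with about 10 N.
- **Jaw:** I held the button down about 5 mm and slid the jaw along until it stalled at about 17 N. I then lifted straight off so it locked.
- **Latch:** I gripped the fin, lifted the bar about 0.2 rad, swung it in, lowered it over the notch and let it drop. Then I took the hand away.

**Last checks:**
- **Jaw:** after release the button centre measured y = −29 mm, which puts the jaw at about 0.115 m, with the button up.
- **Final picture:** the stack corners, button, bar end and notch lie within a few pixels of where they should be. The bar sits between the horn and the jaw, and the hand is about 20 cm up and touching nothing. I judged the bar's lift and the stack's flatness only from this picture and the last gripper positions.
- **Mug, tape and bottle:** I never touched them, but I did not re-measure them at the end.
- **Disagreements:** my first pick of the latch pivot was about 7 mm off its stated place across the rail, so I used the stated one. The scene camera put the button about 5 mm off the wrist and top views along the rail, so I went by those two.

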